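Load a drilling jig and close it with its pinned template

TASK

Lay the wooden blank flat in the nest of the drilling jig, between the red stops, and let go of it. Then pick up the aluminium drill template by its wooden grip bar and lower it level over the jig's two steel pins, without forcing it, until it lies fully home and flat on the blank; do not let it drop, but let go only once it is down. Leave the tin, the hammer and the brush pot where they are.

Things in the scene. Friction and masses are not known exactly. Their poses are not given: they have to be found in the camera images.
- jig: Drilling jig fixed to the table: plywood base 270 x 130 mm, 20 mm thick, with two steel pins and six red stops. Origin: centre of its underside, on the table; x along its length (through both pins), y across, z up. Pins at x = -95 and +95 mm, y = 0: 16 mm thick, rising 75 mm above the base, the top 12 mm tapering to 6 mm. Blank and template fit either way round (half a turn).
- nest (a point): Centre of the nest floor: the base's top, 20 mm above the jig's origin. The blank goes here, length along the jig's x, with 5 mm play each way. Stops rise 14 mm from this floor: two end stops, inner faces at x = -60 and +60 mm; four side stops, inner faces at y = -30 and +30 mm, 10 mm thick, at |x| from 32 to 48 mm, so that beside the nest's middle the base is clear for fingers.
- pin_near (a point): Centre of the top of the pin at the jig's x = -95 mm, 95 mm above the jig's underside.
- pin_far (a point): Centre of the top of the pin at the jig's x = +95 mm, 95 mm above the jig's underside.
- blank: Blank: a loose pale hardwood block 110 (x) x 50 (y) x 36 mm (z), about 0.14 kg, two thin dark lines crossing on top. Origin: centre of its underside. Starts lying flat on the table. In the nest its underside is 20 mm and its top 56 mm above the jig's underside.
- template: Drill template: loose aluminium plate 240 (x) x 84 (y) x 10 mm (z), about 0.55 kg, with two open holes (see hole_a, hole_b) and a dark wooden grip bar on its middle: 90 mm along x, 24 mm wide along y, from 10 to 48 mm above the underside. Origin: centre of its underside, z up. Starts flat on the table, bar up. When home its underside is 56 mm above the jig's underside.
- hole_a (a point): Centre, at the plate's underside, of the template's hole at its x = -95 mm: 18.5 mm in diameter, right through. The small brass rings are only drill bushes, closed.
- hole_b (a point): Centre, at the plate's underside, of the template's like hole at its x = +95 mm, 18.5 mm in diameter.
- solvent_tin: Bystander: a blue tin 65 x 105 mm, 130 mm high (146 mm with its handle), standing. Origin: centre of its underside.
- mallet: Bystander: a hammer about 260 mm long, lying at the far side of the table. Origin: on the table below its middle; x along its length.
- brush_pot: Bystander: an open steel pot 80 mm across and 100 mm high, with brushes up to 180 mm high standing in it. Origin: centre of its underside.

How it is judged (in metres and radians):
On the way, in this order (a step that is already met when the one before it is completed fails the run):
1. the blank lies flat in the nest between the stops, let go, the template not yet on it (x of blank in the frame of jig between -0.008 and 0.008 m and y of blank in the frame of jig between -0.008 and 0.008 m and z of blank in the frame of jig between 0.015 and 0.024 m and angle between the x axis of blank and the x axis of jig, either way round below 0.2 rad and angle between blank's own z axis and vertical below 0.06 rad and contact force between the fingers and blank below 0.05 N and distance between template and jig above 0.1 m), for 0.2 s.
2. the template is down on the blank over both pins while still held (z of template in the frame of jig between 0.052 and 0.0595 m and horizontal distance between template and jig below 0.004 m and angle between the x axis of template and the x axis of jig, either way round below 0.04 rad and angle between template's own z axis and vertical below 0.05 rad and x of blank in the frame of jig between -0.008 and 0.008 m and y of blank in the frame of jig between -0.008 and 0.008 m and z of blank in the frame of jig between 0.015 and 0.024 m and angle between the x axis of blank and the x axis of jig, either way round below 0.2 rad and angle between blank's own z axis and vertical below 0.06 rad and contact force between the fingers and template above 1 N), for 0.1 s.
At the end, for the whole second after the job is handed in: Blank flat in the nest (within 8 mm of centre each way, 0.2 rad of line, tilt under 0.06 rad). Template on it over both pins: centre within 4 mm, within 0.04 rad of line, tilt under 0.05 rad, underside 52 to 59.5 mm above the jig's underside. Both released, at rest (z of template in the frame of jig between 0.052 and 0.0595 m and horizontal distance between template and jig below 0.004 m and angle between the x axis of template and the x axis of jig, either way round below 0.04 rad and angle between template's own z axis and vertical below 0.05 rad and x of blank in the frame of jig between -0.008 and 0.008 m and y of blank in the frame of jig between -0.008 and 0.008 m and z of blank in the frame of jig between 0.015 and 0.024 m and angle between the x axis of blank and the x axis of jig, either way round below 0.2 rad and angle between blank's own z axis and vertical below 0.06 rad and contact force between each of the arm, the fingers and template below 0.05 N and linear speed of each of template, blank below 0.02 m/s); the robot touches nothing.
It fails at once if the template is lowered onto the pins tilted by more than about 9 degrees (angle between template's own z axis and vertical above 0.15 rad and horizontal distance between template and jig below 0.05 m and z of template in the frame of jig below 0.095 m).
It fails at once if the template is forced on the pins or pressed on the blank with more than 60 N (contact force between template and jig above 60 N or contact force between template and blank above 60 N).
It fails at once if the blue tin is moved more than 30 mm (distance of solvent_tin from where it was at the start of the episode above 0.03 m).
It fails at once if the hammer is moved more than 30 mm (distance of mallet from where it was at the start of the episode above 0.03 m).
It fails at once if the brush pot is moved more than 30 mm (distance of brush_pot from where it was at the start of the episode above 0.03 m).
It also fails if it takes over 67 s, if anything falls off the work surface, if the arm or the gripper's body presses on something with over 40 N, if the wrist force passes 120 N, or if a joint passes its speed limit or range.

ROBOT

A 6-joint arm with a two-finger parallel gripper is mounted at the origin on the work surface. World frame = base frame: x ahead of the robot, y to its left, z up, the work surface at z = 0. Lengths are in m, angles in degrees, forces in N, time in s.
With the tool pointing down it reaches from about 0.375 to 0.925 m from the base axis. Payload 5.7 kg.
Tool frame: the origin (TCP) lies between the finger pads; the fingertips stand 17 mm ahead of it and the grasp point (between the pads) lies 2 mm behind it (tip_reach is the distance from the TCP to the fingertips, in m); z points along the fingers, y is the direction in which the jaws open and shut (so a half turn about z gives the same grasp; the last joint's range is limited). The gripper opens to 88 mm and grips with 3 to 60 N. Pads are 20 mm wide; open, the fingers measure 115 mm over their backs; the gripper's body (75 mm by 178 mm) begins 61 mm behind the grasp point.
Start: joints at [-70.193, 20.558, 86.54, -0, 72.909, -6.595], TCP at [0.267, -0.537, 0.24] pointing down, gripper open.
Joint ranges: [-170.27, 170.27], [-57.76, 135], [12.27, 136.19], [-55.21, 235.2], [11.17, 155.16], [-170.74, 170.74]. Speed limits (degrees/s): [136.94, 136.94, 180, 180, 180, 180].

INTERFACE

Orientations are given as a 3x3 rotation matrix whose columns are the frame's x, y, z axes.
In Python, from cell import * gives the robot as it stands.
- The arm moves only by the tool jog_arm, never from a script. Its argument "series" is a list that holds one entry, the list of rows, each a list of 7 numbers: the turn, a rotation vector about the tool's x, y, z in rad, then the shift along the tool's x, y, z in m, then the gripper's target within -1 to 1 (fully open at 1, half-way at 0, shut at -1). In form: [[[ax, ay, az, dx, dy, dz, fingers], ...]]. A call has 1 to 12 rows; each row is the pose to reach, as a shift and turn from the pose commanded when the call began, along the tool's axes at that moment; what a row does not reach only later rows make up. A row lasts 1/12 s, in which the tool goes at most 41.7 mm and 7.16 degrees, less where a joint would pass 70% of its speed; a pose out of reach is approached as far as the arm can. A call with a gripper value outside its range is refused whole. The fingers move at their own pace and stop on an object; the grip force is fixed at half the most. Time passes only in rows, so rows that repeat a pose let the fingers close. It gives the time, the measured TCP pose, the force and the opening at its end, in the units of the state.
- observe(): the state, without advancing time (a new reading comes with each control period).
- grab_frame(name): name is "scene" or "top"; returns the picture (400x640x3 uint8, red, green, blue); there is no depth.
- get_calibration(name): a dict with "fx", "fy", "cx", "cy" (pixels), "T" (4x4, takes a point from camera to world coordinates). Camera axes: x right, y up, looking along -z (the intrinsics and any distortion apply to the point x, -y, -z); pixel columns grow to the right and rows downward; lengths in m; the calibration is good to about 2 mm. A picture is of the moment at which its call begins. get_calibration takes no time and is no camera call.
- job_done(): hands the job in, once; it reports no verdict.
Trained networks look in the newest picture that a camera, given by its name, has taken for a name from the list of things; names that differ only in an ending like _2 or _b are one class to them, and where a whole thing is asked for, a point or a joint stands for the part that bears it (a point fixed in the world has none). Each returns a list of dicts, best first, with "score" (0 to 1); they miss things now and then, are a little off and sometimes report something else, mostly with a low value. They report only what shows in the picture. A call takes as long as a camera call.
- cut_out(camera, label): "mask" (400x640 bool, what is visible of it) and "xy" ([column, row] in pixels, amid what is visible of it).
The state is a dict: "clock": time; "joint_positions": joint angles; "joint_vel": joint speeds; "effort": joint torques, N m; "tcp_pos": TCP position; "ee_rot": TCP orientation; "ft_force": force on the tool from outside, world axes, zero at the start; "moment": the same for the moment, N m; "width": finger opening in m.
Only numpy, scipy, OpenCV 4.12 (cv2) and the standard library are available. Lean on these libraries where they do the work, as an engineer would, in place of code of your own. Each camera call takes 0.05 s, during which the arm holds its last target. There are 200 camera calls.

## Working session

There is one attempt and no reset: what is moved stays moved. The work goes in short steps, Python scripts to look and compute and a tool call to move; the robot and the scene stay as the last step left them, time stands still between calls to the robot, and variables do not carry over. Pictures are saved under pics/ and viewed, about 8 in all and at most 12, crops included, and the job is handed in when it is done.

Besides the shell and the picture viewer there is one more tool, called after "Call:" by a JSON object that holds its "api" and its "payload". jog_arm: Moves the arm, as the interface text tells. Its arguments: {"type":"object","properties":{"series":{"type":"array"}},"required":["series"]}

```bash
mkdir -p pics; cat > h.py <<'E'
from cell import *
import numpy as np, cv2
def pix2w(cam,uv,z):
    c=get_calibration(cam);T=np.array(c["T"]);uv=np.atleast_2d(np.array(uv,float))
    d=np.stack([(uv[:,0]-c["cx"])/c["fx"],-(uv[:,1]-c["cy"])/c["fy"],-np.ones(len(uv))],1)@T[:3,:3].T
    o=T[:3,3];return o+d*((z-o[2])/d[:,2])[:,None]
def w2pix(cam,P):
    c=get_calibration(cam);T=np.array(c["T"]);P=np.atleast_2d(np.array(P,float))
    q=(P-T[:3,3])@T[:3,:3];return np.stack([c["cx"]+c["fx"]*q[:,0]/-q[:,2],c["cy"]-c["fy"]*q[:,1]/-q[:,2]],1)
def save(img,n): cv2.imwrite("pics/"+n,img[:,:,::-1])
E
python3 - <<'E'
from h import *
s=observe();print(s)
for c in ("top","scene"):
    k=get_calibration(c);print(c,{a:(np.round(b,3).tolist()) for a,b in k.items()})
    save(grab_frame(c),c+"0.png")
    for l in ("jig","blank","template","hole_a","pin_near","solvent_tin","mallet","brush_pot"):
        for r in cut_out(c,l)[:2]:
            m=r["mask"].astype(np.uint8);rc=cv2.minAreaRect(cv2.findNonZero(m)) if m.any() else None
            print(l,round(r["score"],2),np.round(r["xy"],1),m.sum(),[np.round(a,1).tolist() for a in rc] if rc else "")
E
```

```text
{'clock': 0.0, 'joint_positions': array([-7.01942938e+01,  2.05973253e+01,  8.65996337e+01, -4.59466134e-04,
        7.29063816e+01, -6.59647243e+00]), 'joint_vel': array([ 0.03089151,  0.06646899,  0.04395186,  0.00758385, -0.0255867 ,
        0.01249375]), 'effort': array([ 1.19277396e-03, -5.15360963e+01, -2.70726550e+01,  6.72649266e-02,
        3.49959545e-02, -1.37990655e-04]), 'tcp_pos': array([ 0.26655169, -0.53680692,  0.23881159]), 'ee_rot': array([[ 8.95693863e-01,  4.44670801e-01, -6.18339312e-04],
       [ 4.44671187e-01, -8.95692283e-01,  1.69434524e-03],
       [ 1.99584108e-04, -1.79257231e-03, -9.99998373e-01]]), 'ft_force': array([ 0.02214012,  0.50391709, -0.26379599]), 'moment': array([ 0.01034251, -0.02427415,  0.02647422]), 'width': 0.08778519130114967}
top {'fx': 443.376, 'fy': 443.376, 'cx': 327.526, 'cy': 202.75, 'T': [[-0.018, 0.999, -0.041, 0.514], [-1.0, -0.018, 0.004, 0.002], [0.003, 0.042, 0.999, 1.529], [0.0, 0.0, 0.0, 1.0]]}
jig 0.71 [337.5 223.7] 3020 [[335.6, 223.3], [80.0, 38.7], 79.0]
blank 0.62 [231.7 223.5] 526 [[233.0, 224.5], [33.0, 16.0], 90.0
[... 731 characters left out ...]
], 50.5]
blank 0.5 [251.7 248.3] 1545 [[248.4, 246.8], [64.8, 25.5], 54.9]
template 0.64 [249.2 248.2] 1619 [[248.2, 246.8], [65.6, 25.9], 54.5]
template 0.47 [409.9 128.2] 632 [[410.3, 127.3], [21.5, 37.0], 18.4]
hole_a 0.81 [248.1 245.4] 1577 [[247.8, 246.8], [64.6, 25.9], 55.0]
hole_a 0.41 [171.9 240.1] 1242 [[170.8, 237.8], [37.0, 34.5], 60.3]
pin_near 0.65 [297.  202.6] 2508 [[299.0, 202.0], [73.8, 36.6], 47.4]
solvent_tin 0.86 [172.9 240.8] 1218 [[170.8, 237.9], [37.4, 34.0], 59.0]
solvent_tin 0.27 [354.9 250.7] 689 [[353.2, 259.2], [24.7, 73.5], 45.0]
mallet 0.87 [353.1 249. ] 786 [[352.8, 259.2], [26.9, 74.2], 45.0]
brush_pot 0.69 [410.7 131. ] 542 [[410.6, 129.7], [20.3, 31.1], 4.1]
```

```bash
ls -la . pics
```

```text
.:
total 16
drwxr-xr-x  3 agent agent 4096 Dec  5 16:02 .
drwxr-xr-x 23 root  root  4096 Dec  5 16:01 ..
-rw-r--r--  1 agent agent  563 Dec  5 16:02 h.py
drwxr-xr-x  2 agent agent 4096 Dec  5 16:02 pics

pics:
total 712
drwxr-xr-x 2 agent agent   4096 Dec  5 16:02 .
drwxr-xr-x 3 agent agent   4096 Dec  5 16:02 ..
-rw-r--r-- 1 agent agent 327247 Dec  5 16:02 scene0.png
-rw-r--r-- 1 agent agent 392720 Dec  5 16:02 top0.png
```

```bash
python3 - <<'E'
import cv2
a=cv2.imread("pics/top0.png")[100:300,160:510]
cv2.imwrite("pics/t0c.png",cv2.resize(a,None,fx=2.28,fy=2.28,interpolation=cv2.INTER_CUBIC))
b=cv2.imread("pics/scene0.png")[90:310,140:440]
cv2.imwrite("pics/s0c.png",cv2.resize(b,None,fx=2.66,fy=2.66,interpolation=cv2.INTER_CUBIC))
E
```

```text
(no output)
```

View pics/t0c.png

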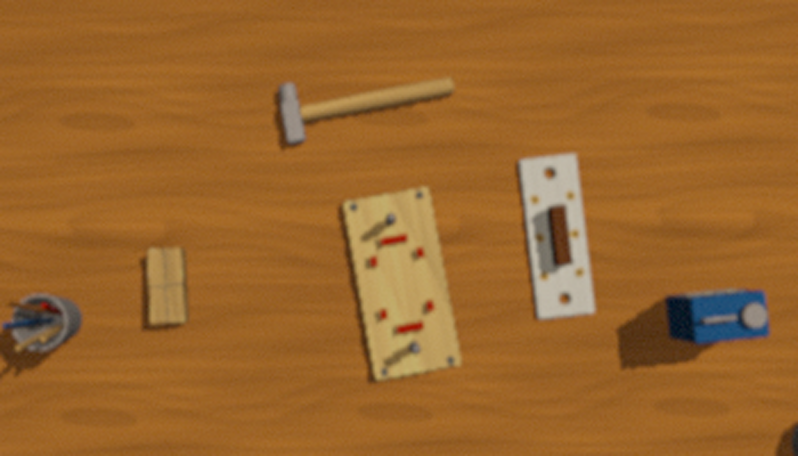

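View pics/s0c.png

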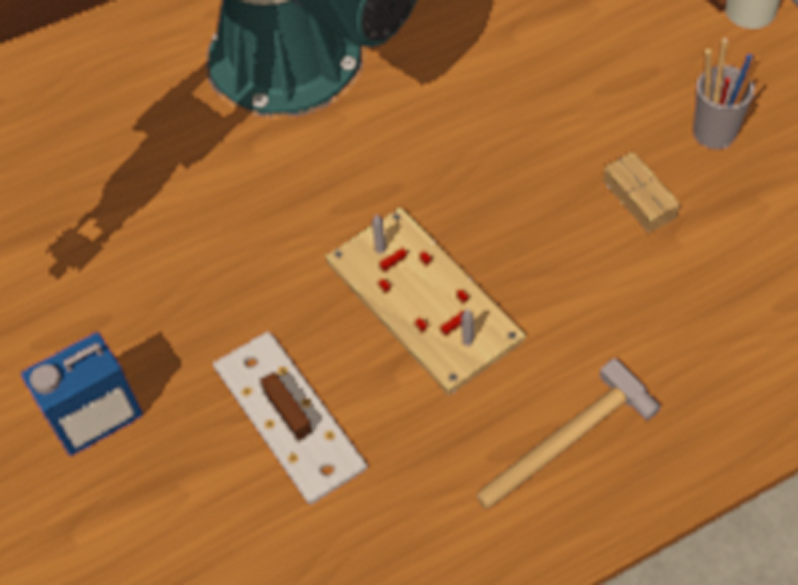

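```bash
cat >> h.py <<'E'
from scipy.optimize import least_squares
def box(lx,ly,z0,z1,cx=0,cy=0): return np.array([[cx+a*lx/2,cy+b*ly/2,z] for a in(-1,1) for b in(-1,1) for z in(z0,z1)])
MOD=dict(blank=box(.11,.05,0,.036),template=np.vstack([box(.24,.084,0,.01),box(.09,.024,.01,.048)]),
         jig=np.vstack([box(.27,.13,0,.02)]+[box(.006,.006,.02,.095,s*.095) for s in(-1,1)]))
def place(P,p,z=0):
    c,s=np.cos(p[2]),np.sin(p[2]);return P@np.array([[c,s,0],[-s,c,0],[0,0,1]])+[p[0],p[1],z]
def seg(img,m,r=5):
    m=m.astype(np.uint8);k=np.ones((3,3),np.uint8)
    g=np.full(m.shape,cv2.GC_BGD,np.uint8);g[cv2.dilate(m,k,iterations=r)>0]=cv2.GC_PR_BGD
    g[m>0]=cv2.GC_PR_FGD;g[cv2.erode(m,k,iterations=3)>0]=cv2.GC_FGD
    ys,xs=np.nonzero(m);x0,x1,y0,y1=max(xs.min()-25,0),xs.max()+25,max(ys.min()-25,0),ys.max()+25
    gg=g[y0:y1,x0:x1].copy();cv2.grabCut(img[y0:y1,x0:x1].copy(),gg,None,np.zeros((1,65)),np.zeros((1,65)),5,cv2.GC_INIT_WITH_MASK)
    o=np.zeros_like(m);o[y0:y1,x0:x1]=(gg&1);n,l,st,_=cv2.connectedComponentsWithStats(o)
    return (l==1+np.argmax(st[1:,4])).astype(np.uint8)
def fit(cam,name,mask,p0,z=0):
    c=max(cv2.findContours(mask,0,cv2.CHAIN_APPROX_NONE)[0],key=len);hull=cv2.convexHull(c)[:,0].astype(float)
    n=len(hull);t=np.linspace(0,1,20,False)[:,None]
    obs=np.vstack([hull[i]+t*(hull[(i+1)%n]-hull[i]) for i in range(n)])
    w=np.sqrt(np.repeat([np.linalg.norm(hull[(i+1)%n]-hull[i]) for i in range(n)],20)/20)
    f=lambda p:w*(np.array([cv2.pointPolygonTest(cv2.convexHull(w2pix(cam,place(MOD[name],p,z)).astype(np.float32)),tuple(map(float,q)),True) for q in obs])-.3)
    r=least_squares(f,p0,loss="soft_l1",diff_step=1e-3,x_scale=[.01,.01,.05])
    return r.x,np.sqrt(np.mean((r.fun/w)**2))
E
cat > m0.py <<'E'
from h import *
G=dict(blank=(.46,.33,0),template=(.5,-.25,0),jig=(.5,0,0))
lab=dict(blank="blank",template="hole_a",jig="pin_near")
for c in("top","scene"):
    img=grab_frame(c)
    for n in G:
        # choose candidate nearest the seen position
        seen=w2pix(c,[*dict(blank=(.47,.33),template=(.5,-.17),jig=(.45,0))[n],0])[0]
        R=sorted(cut_out(c,lab[n]),key=lambda r:np.hypot(*(r["xy"]-seen)))
        if not R: print(c,n,"none");continue
        m=seg(img,R[0]["mask"]);w=pix2w(c,R[0]["xy"],.02)[0]
        best=min((fit(c,n,m,[w[0],w[1],a]) for a in(-.2,.2)),key=lambda t:t[1])
        print(c,n,"xy0",w.round(3),"area",m.sum(),"pose",np.round(best[0][:2]*1000,1),"yaw",np.degrees(best[0][2]).round(2),"rms",best[1].round(2))
    hsv=cv2.cvtColor(img,cv2.COLOR_RGB2HSV)
    red=(((hsv[...,0]<5)|(hsv[...,0]>174))&(hsv[...,1]>170)&(hsv[...,2]>90)).astype(np.uint8)
    n,l,st,ce=cv2.connectedComponentsWithStats(red)
    ce=np.array([ce[i] for i in range(1,n) if 4<st[i,4]<80])
    for (p,a) in zip(ce,[s[4] for s in st[1:] if 4<s[4]<80]): print("red",p.round(1),a,pix2w(c,p,.03)[0,:2].round(4))
E
python3 m0.py
```

```text
Traceback (most recent call last):
  File "m0.py", line 12, in <module>
    best=min((fit(c,n,m,[w[0],w[1],a]) for a in(-.2,.2)),key=lambda t:t[1])
  File "m0.py", line 12, in <genexpr>
    best=min((fit(c,n,m,[w[0],w[1],a]) for a in(-.2,.2)),key=lambda t:t[1])
              ~~~^^^^^^^^^^^^^^^^^^^^^
  File "h.py", line 31, in fit
    r=least_squares(f,p0,loss="soft_l1",diff_step=1e-3,x_scale=[.01,.01,.05])
  File "h.py", line 30, in <lambda>
    f=lambda p:w*(np.array([cv2.pointPolygonTest(cv2.convexHull(w2pix(cam,place(MOD[name],p,z)).astype(np.float32)),tuple(map(float,q)),True) for q in obs])-.3)
                                                                ~~~~~^^^^^^^^^^^^^^^^^^^^^^^^^^
  File "h.py", line 8, in w2pix
    c=get_calibration(cam);T=np.array(c["T"]);P=np.atleast_2d(np.array(P,float))
ValueError: time passes only in moves, steps and waits
```

```bash
python3 - <<'E'
s=open("h.py").read()
s=s.replace("import numpy as np, cv2\n","import numpy as np, cv2, functools\nget_calibration=functools.lru_cache(None)(get_calibration)\n")
s=s.replace("""    f=lambda p:w*(np.array([cv2.pointPolygonTest(cv2.convexHull(w2pix(cam,place(MOD[name],p,z)).astype(np.float32)),tuple(map(float,q)),True) for q in obs])-.3)
""","""    def f(p):
        h=cv2.convexHull(w2pix(cam,place(MOD[name],p,z)).astype(np.float32))
        return w*(np.array([cv2.pointPolygonTest(h,tuple(map(float,q)),True) for q in obs])-.3)
""")
s=s.replace("diff_step=1e-3","diff_step=1e-2")
open("h.py","w").write(s)
E
time python3 m0.py
```

```text
top blank xy0 [0.523 0.327 0.02 ] area 513 pose [507.7 320.7] yaw 0.6 rms 0.57
top template xy0 [ 0.575 -0.258  0.02 ] area 1810 pose [ 571.2 -266.8] yaw 5.08 rms 0.67
top jig xy0 [ 0.496 -0.043  0.02 ] area 3095 pose [504.5 -31.1] yaw 9.26 rms 0.48
red [341. 243.] 5 [ 0.4394 -0.0473]
scene blank xy0 [0.495 0.33  0.02 ] area 474 pose [506.5 317.6] yaw 3.32 rms 0.37
scene template xy0 [ 0.583 -0.265  0.02 ] area 1678 pose [ 570.3 -264.6] yaw 5.63 rms 0.54
scene jig xy0 [ 0.507 -0.049  0.02 ] area 2340 pose [500.1 -28.9] yaw 9.86 rms 0.93
red [412.  124.2] 10 [0.4214 0.5218]
red [112. 164.] 5 [ 0.0185 -0.5626]
red [287.5 187. ] 23 [ 0.4404 -0.0415]
red [299.7 186.6] 7 [ 0.4606 -0.0024]
red [284.2 196.8] 5 [ 0.4716 -0.0715]
red [313.8 200.8] 6 [0.5393 0.0115]
red [309.4 211.6] 20 [ 0.5705 -0.024 ]
red [297.8 211.8] 6 [ 0.5511 -0.0595]
real	0m10.790s
user	0m2.909s
sys	0m0.272s
```

```bash
cat > plan.py <<'E'
import sys,numpy as np
# plan.py cx cy cz cyaw  tx ty tz tyaw   (m, deg) -> row values in tool axes of a tool pointing straight down
c=list(map(float,sys.argv[1:5]));t=list(map(float,sys.argv[5:9]))
a=np.radians(c[3]);X=np.array([np.cos(a),np.sin(a),0]);Y=np.array([np.sin(a),-np.cos(a),0])
d=np.array(t[:3])-c[:3];r=-np.radians(t[3]-c[3])
n=max(np.linalg.norm(d)/.0417,abs(np.degrees(r))/7.16)
print("az %.4f dx %.4f dy %.4f dz %.4f rows %.1f"%(r,d@X,d@Y,-d[2],n))
E
python3 plan.py .267 -.537 .24 26.4 .507 .319 .24 2; python3 plan.py .267 -.537 .24 26.4 .4 -.11 .24 14
```

```text
az 0.4259 dx 0.5956 dy -0.6600 dz -0.0000 rows 21.3
az 0.2164 dx 0.3090 dy -0.3233 dz -0.0000 rows 10.7
```

Call:
{"api": "jog_arm", "payload": {"series": [[[0,0,0.216,0.309,-0.323,0,1],[0,0,0.216,0.309,-0.323,0,1],[0,0,0.216,0.309,-0.323,0,1],[0,0,0.216,0.309,-0.323,0,1],[0,0,0.216,0.309,-0.323,0,1],[0,0,0.216,0.309,-0.323,0,1],[0,0,0.216,0.309,-0.323,0,1],[0,0,0.216,0.309,-0.323,0,1],[0,0,0.216,0.309,-0.323,0,1],[0,0,0.216,0.309,-0.323,0,1],[0,0,0.216,0.309,-0.323,0,1],[0,0,0.216,0.309,-0.323,0,1]]]}}

```text
clock: 2.4
tcp_pos: [0.4005, -0.106, 0.2398]
ee_rot: [[0.969, 0.247, 0.001], [0.247, -0.969, 0.002], [0.001, -0.002, -1.0]]
ft_force: [-1.0, -0.7, 0.1]
width: 0.0878
```

```bash
python3 plan.py .4 -.11 .24 14 .507 .319 .14 2
```

```text
az 0.2094 dx 0.2076 dy -0.3904 dz 0.1000 rows 10.9
```

Call:
{"api": "jog_arm", "payload": {"series": [[[0,0,0.21,0.208,-0.39,0.1,1],[0,0,0.21,0.208,-0.39,0.1,1],[0,0,0.21,0.208,-0.39,0.1,1],[0,0,0.21,0.208,-0.39,0.1,1],[0,0,0.21,0.208,-0.39,0.1,1],[0,0,0.21,0.208,-0.39,0.1,1],[0,0,0.21,0.208,-0.39,0.1,1],[0,0,0.21,0.208,-0.39,0.1,1],[0,0,0.21,0.208,-0.39,0.1,1],[0,0,0.21,0.208,-0.39,0.1,1],[0,0,0.21,0.208,-0.39,0.1,1],[0,0,0.21,0.208,-0.39,0.1,1]]]}}

```text
clock: 3.4
tcp_pos: [0.5092, 0.323, 0.1384]
ee_rot: [[0.999, 0.037, 0.002], [0.037, -0.999, 0.002], [0.002, -0.002, -1.0]]
ft_force: [-0.2, 0.6, -0.0]
width: 0.0877
```

```bash
python3 - <<'E'
from h import *
s=observe();print(s["clock"],s["tcp_pos"].round(4),np.degrees(np.arctan2(s["ee_rot"][1,0],s["ee_rot"][0,0])).round(2))
A=grab_frame("top");B=grab_frame("scene")
out=[]
for c,im in(("top",A),("scene",B)):
    u,v=w2pix(c,[.507,.319,.03])[0].astype(int);x0=max(u-60,0);y0=max(v-60,0)
    cr=np.ascontiguousarray(im[y0:y0+120,x0:x0+130]);out.append(cv2.resize(cr,(390*1,360),interpolation=cv2.INTER_CUBIC))
save(np.hstack(out),"b1.png")
E
```

```text
3.4 [0.5092 0.323  0.1384] 2.14
```

View pics/b1.png

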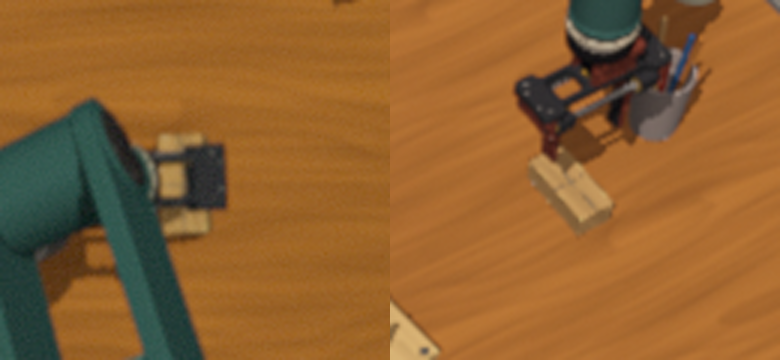

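Call:
{"api": "jog_arm", "payload": {"series": [[[0,0,0,0,0,0.06,1],[0,0,0,0,0,0.06,1],[0,0,0,0,0,0.09,1],[0,0,0,0,0,0.114,1],[0,0,0,0,0,0.114,1],[0,0,0,0,0,0.114,1]]]}}

```text
clock: 4.0
tcp_pos: [0.5063, 0.3158, 0.0253]
ee_rot: [[0.999, 0.033, -0.003], [0.033, -0.999, -0.002], [-0.003, 0.002, -1.0]]
ft_force: [0.1, 1.5, 0.0]
width: 0.0878
```

```bash
cat > st.py <<'E'
from h import *
s=observe();R=s["ee_rot"];print(s["clock"],s["tcp_pos"].round(4),"yaw",np.degrees(np.arctan2(R[1,0],R[0,0])).round(2),"z",R[:,2].round(4),"F",s["ft_force"].round(1),"M",s["moment"].round(2),"w",s["width"].round(4))
E
python3 st.py
```

```text
Traceback (most recent call last):
  File "st.py", line 2, in <module>
    s=observe();R=s["ee_rot"];print(s["clock"],s["tcp_pos"].round(4),"yaw",np.degrees(np.arctan2(R[1,0],R[0,0])).round(2),"z",R[:,2].round(4),"F",s["ft_force"].round(1),"M",s["moment"].round(2),"w",s["width"].round(4))
                                                                                                                                                                                                      ^^^^^^^^^^^^^^^^
AttributeError: 'float' object has no attribute 'round'
```

Call:
{"api": "jog_arm", "payload": {"series": [[[0,0,0,0,0,0,-1],[0,0,0,0,0,0,-1],[0,0,0,0,0,0,-1],[0,0,0,0,0,0,-1],[0,0,0,0,0,0,-1],[0,0,0,0,0,0,-1],[0,0,0,0,0,0,-1],[0,0,0,0,0,0,-1]]]}}

```text
clock: 4.67
tcp_pos: [0.5074, 0.3184, 0.0262]
ee_rot: [[0.999, 0.035, 0.001], [0.035, -0.999, 0.0], [0.001, -0.0, -1.0]]
ft_force: [-1.1, -1.2, 5.8]
width: 0.05
```

```bash
sed -i 's/s\["width"\].round(4)/round(float(s["width"]),4)/' st.py; python3 st.py; python3 st.py; python3 plan.py .507 .319 .026 2 .504 -.0305 .13 9.4
```

```text
4.6667 [0.5074 0.3184 0.0262] yaw 2.0 z [ 6.e-04  5.e-04 -1.e+00] F [-1.1 -1.2  5.8] M [ 0.07  0.11 -0.  ] w 0.05
4.6667 [0.5074 0.3184 0.0262] yaw 2.0 z [ 6.e-04  5.e-04 -1.e+00] F [-1.1 -1.2  5.8] M [ 0.07  0.11 -0.  ] w 0.05
az -0.1292 dx -0.0152 dy 0.3492 dz -0.1040 rows 8.7
```

Call:
{"api": "jog_arm", "payload": {"series": [[[0,0,0,0,0,-0.03,-1],[0,0,0,0,0,-0.07,-1],[0,0,0,0,0.02,-0.11,-1],[0,0,-0.129,-0.015,0.349,-0.114,-1],[0,0,-0.129,-0.015,0.349,-0.114,-1],[0,0,-0.129,-0.015,0.349,-0.114,-1],[0,0,-0.129,-0.015,0.349,-0.114,-1],[0,0,-0.129,-0.015,0.349,-0.114,-1],[0,0,-0.129,-0.015,0.349,-0.114,-1],[0,0,-0.129,-0.015,0.349,-0.114,-1],[0,0,-0.129,-0.015,0.349,-0.114,-1],[0,0,-0.129,-0.015,0.349,-0.114,-1]]]}}

```text
clock: 5.67
tcp_pos: [0.5048, -0.0378, 0.1398]
ee_rot: [[0.987, 0.158, 0.001], [0.158, -0.987, -0.003], [0.0, 0.003, -1.0]]
ft_force: [0.7, 0.3, -0.0]
width: 0.0501
```

Call:
{"api": "jog_arm", "payload": {"series": [[[0,0,0,0,0,0,-1],[0,0,0,0,0,0,-1],[0,0,0,0,0,0,-1],[0,0,0,0,0,0,-1]]]}}

```text
clock: 6.0
tcp_pos: [0.5041, -0.0297, 0.1395]
ee_rot: [[0.986, 0.165, -0.001], [0.165, -0.986, 0.0], [-0.0, -0.001, -1.0]]
ft_force: [0.6, -0.4, -1.1]
width: 0.0499
```

```bash
python3 st.py; python3 - <<'E'
from h import *
out=[]
for c in("top","scene"):
    im=grab_frame(c).copy()
    u,v=w2pix(c,[.504,-.03,.06])[0].astype(int);x0=max(u-65,0);y0=max(v-75,0)
    s=3;cr=cv2.resize(np.ascontiguousarray(im[y0:y0+150,x0:x0+130]),None,fx=s,fy=s,interpolation=cv2.INTER_CUBIC)
    p=(.504,-.0305,np.radians(9.4))
    for q in w2pix(c,place(np.array([[sx*.095,0,.095] for sx in(-1,1)]+[[a*.055,b*.025,.15] for a in(-1,1) for b in(-1,1)]),p)):
        cv2.circle(cr,tuple(((q-[x0,y0]+.5)*s).astype(int)),3,(0,255,0),1)
    out.append(cr)
    for r in cut_out(c,"blank")[:1]: print(c,r["score"],r["xy"],r["mask"].sum())
save(np.hstack(out),"b2.png")
E
```

```text
6.0 [ 0.5041 -0.0297  0.1395] yaw 9.51 z [-6.e-04  5.e-04 -1.e+00] F [ 0.6 -0.4 -1.1] M [ 0.01 -0.01 -0.  ] w 0.0499
scene 0.82 [303.2, 187.6] 280
```

View pics/b2.png

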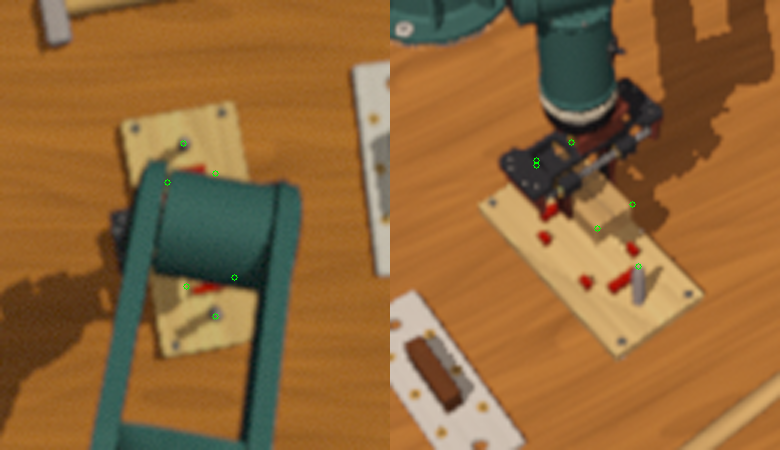

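Call:
{"api": "jog_arm", "payload": {"series": [[[0,0,0,0,0,0.03,-1],[0,0,0,0,0,0.055,-1],[0,0,0,0,0,0.07,-1],[0,0,0,0,0,0.08,-1],[0,0,0,0,0,0.084,-1],[0,0,0,0,0,0.087,-1],[0,0,0,0,0,0.087,-1]]]}}

```text
clock: 6.78
tcp_pos: [0.5047, -0.0311, 0.0527]
ee_rot: [[0.987, 0.163, 0.0], [0.163, -0.987, 0.0], [0.0, 0.0, -1.0]]
ft_force: [0.9, 0.4, -1.0]
width: 0.0501
```

```bash
python3 st.py
```

```text
6.7833 [ 0.5047 -0.0311  0.0527] yaw 9.4 z [ 2.e-04  0.e+00 -1.e+00] F [ 0.9  0.4 -1. ] M [ 0.01  0.04 -0.03] w 0.0501
```

Call:
{"api": "jog_arm", "payload": {"series": [[[0,0,0,0,0,0.003,-1],[0,0,0,0,0,0.006,-1],[0,0,0,0,0,0.006,-1],[0,0,0,0,0,0.006,-1],[0,0,0,0,0,0.006,1],[0,0,0,0,0,0.006,1],[0,0,0,0,0,0.006,1],[0,0,0,0,0,0.006,1],[0,0,0,0,0,0.006,1],[0,0,0,0,0,0.006,1]]]}}

```text
clock: 7.62
tcp_pos: [0.5044, -0.0312, 0.0467]
ee_rot: [[0.987, 0.163, 0.0], [0.163, -0.987, 0.0], [0.0, -0.0, -1.0]]
ft_force: [-0.3, -0.3, -0.5]
width: 0.0858
```

```bash
python3 st.py; python3 plan.py .504 -.0305 .047 9.4 .5705 -.2655 .17 5.4
```

```text
7.6167 [ 0.5044 -0.0312  0.0467] yaw 9.38 z [ 1.e-04  1.e-04 -1.e+00] F [-0.3 -0.3 -0.5] M [ 0.02  0.01 -0.02] w 0.0858
az 0.0698 dx 0.0272 dy 0.2427 dz -0.1230 rows 6.6
```

Call:
{"api": "jog_arm", "payload": {"series": [[[0,0,0,0,0,-0.03,1],[0,0,0,0,0,-0.07,1],[0,0,0,0,0,-0.11,1],[0,0,0.07,0.027,0.243,-0.123,1],[0,0,0.07,0.027,0.243,-0.123,1],[0,0,0.07,0.027,0.243,-0.123,1],[0,0,0.07,0.027,0.243,-0.123,1],[0,0,0.07,0.027,0.243,-0.123,1],[0,0,0.07,0.027,0.243,-0.123,1],[0,0,0.07,0.027,0.243,-0.123,1],[0,0,0.07,0.027,0.243,-0.123,1],[0,0,0.07,0.027,0.243,-0.123,1]]]}}

```text
clock: 8.62
tcp_pos: [0.5698, -0.2659, 0.1691]
ee_rot: [[0.996, 0.093, -0.001], [0.093, -0.996, 0.001], [-0.001, -0.002, -1.0]]
ft_force: [-0.0, 0.3, 0.3]
width: 0.0877
```

```bash
python3 st.py; python3 - <<'E'
from h import *
out=[]
for c in("top","scene"):
    im=grab_frame(c);cv2.imwrite(f"pics/{c}_b3.png",im[:,:,::-1]);im=im.copy()
    u,v=w2pix(c,[.535,-.14,.06])[0].astype(int);x0=max(u-85,0);y0=max(v-65,0)
    s=3;cr=cv2.resize(np.ascontiguousarray(im[y0:y0+140,x0:x0+133]),None,fx=s,fy=s,interpolation=cv2.INTER_CUBIC)
    p=(.504,-.0305,np.radians(9.4))
    for q in w2pix(c,place(np.array([[sx*.095,0,.095] for sx in(-1,1)]+[[a*.055,b*.025,.056] for a in(-1,1) for b in(-1,1)]),p)):
        cv2.circle(cr,tuple(((q-[x0,y0]+.5)*s).astype(int)),3,(0,255,0),1)
    out.append(cr)
save(np.hstack(out),"b3.png")
E
```

```text
8.6167 [ 0.5698 -0.2659  0.1691] yaw 5.33 z [-0.0014  0.0015 -1.    ] F [-0.   0.3  0.3] M [ 0.07  0.04 -0.03] w 0.0877
```

View pics/b3.png

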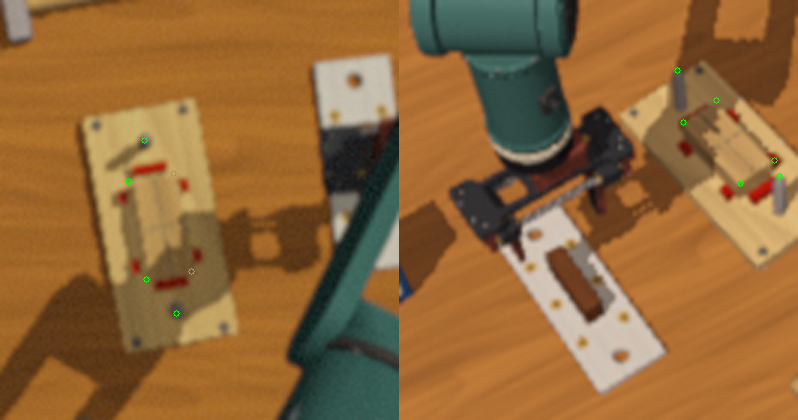

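Call:
{"api": "jog_arm", "payload": {"series": [[[0,0,0,0,0,0.04,1],[0,0,0,0,0,0.08,1],[0,0,0,0,0,0.11,1],[0,0,0,0,0,0.13,1],[0,0,0,0,0,0.137,1],[0,0,0,0,0,0.137,1],[0,0,0,0,0,0.137,1],[0,0,0,0,0,0.137,1]]]}}

```text
clock: 9.38
tcp_pos: [0.5719, -0.2667, 0.0344]
ee_rot: [[0.996, 0.094, 0.002], [0.094, -0.996, -0.001], [0.002, 0.002, -1.0]]
ft_force: [-0.1, -0.2, -0.1]
width: 0.0881
```

```bash
python3 st.py; python3 - <<'E'
from h import *
im=grab_frame("scene").copy();c="scene"
u,v=w2pix(c,[.57,-.265,.03])[0].astype(int);x0=u-65;y0=v-60
s=4;cr=cv2.resize(np.ascontiguousarray(im[y0:y0+115,x0:x0+130]),None,fx=s,fy=s,interpolation=cv2.INTER_CUBIC)
p=(.5705,-.2655,np.radians(5.4))
for q in w2pix(c,place(np.vstack([box(.24,.084,0.01,.01),box(.09,.024,.048,.048),[[.095,0,.01],[-.095,0,.01]]]),p)):
    cv2.circle(cr,tuple(((q-[x0,y0]+.5)*s).astype(int)),3,(0,255,0),1)
save(cr,"b4.png")
E
```

```text
9.3833 [ 0.5719 -0.2667  0.0344] yaw 5.41 z [ 0.0024 -0.0013 -1.    ] F [-0.1 -0.2 -0.1] M [-0.02  0.04 -0.01] w 0.0881
```

View pics/b4.png

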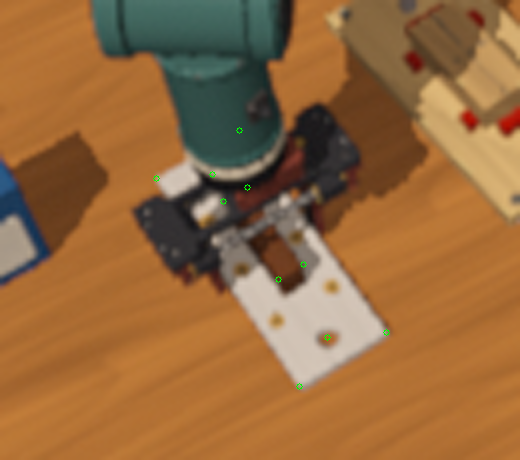

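Call:
{"api": "jog_arm", "payload": {"series": [[[0,0,0,0,0,0,-1],[0,0,0,0,0,0,-1],[0,0,0,0,0,0,-1],[0,0,0,0,0,0,-1],[0,0,0,0,0,0,-1],[0,0,0,0,0,0,-1],[0,0,0,0,0,0,-1],[0,0,0,0,0,0,-1],[0,0,0,0,0,0,-1],[0,0,0,0,0,0,-1]]]}}

```text
clock: 10.27
tcp_pos: [0.5704, -0.2659, 0.0325]
ee_rot: [[0.996, 0.093, -0.001], [0.093, -0.996, 0.001], [-0.0, -0.001, -1.0]]
ft_force: [0.1, 4.2, 2.7]
width: 0.0247
```

```bash
python3 st.py; python3 plan.py .5705 -.2655 .033 5.4 .504 -.0305 .17 9.4
```

```text
10.2667 [ 0.5704 -0.2659  0.0325] yaw 5.36 z [-6.0e-04  1.2e-03 -1.0e+00] F [0.1 4.2 2.7] M [ 0.58 -0.07  0.04] w 0.0247
az -0.0698 dx -0.0441 dy -0.2402 dz -0.1370 rows 6.7
```

Call:
{"api": "jog_arm", "payload": {"series": [[[0,0,0,0,0,-0.01,-1],[0,0,0,0,0,-0.03,-1],[0,0,0,0,0,-0.06,-1],[0,0,0,0,0,-0.09,-1],[0,0,0,0,0,-0.12,-1],[0,0,0,0,0,-0.137,-1],[0,0,0,0,0,-0.137,-1]]]}}

```text
clock: 10.85
tcp_pos: [0.5729, -0.268, 0.1744]
ee_rot: [[0.996, 0.094, 0.007], [0.094, -0.996, -0.004], [0.006, 0.005, -1.0]]
ft_force: [0.2, -0.8, -4.1]
width: 0.0239
```

```bash
python3 st.py
```

```text
10.85 [ 0.5729 -0.268   0.1744] yaw 5.38 z [ 0.0065 -0.0041 -1.    ] F [ 0.2 -0.8 -4.1] M [-0.   -0.05  0.  ] w 0.0239
```

Call:
{"api": "jog_arm", "payload": {"series": [[[0,0,-0.01,-0.007,-0.03,0,-1],[0,0,-0.02,-0.013,-0.065,0,-1],[0,0,-0.03,-0.02,-0.1,0,-1],[0,0,-0.04,-0.027,-0.135,0,-1],[0,0,-0.05,-0.033,-0.17,0,-1],[0,0,-0.06,-0.038,-0.2,0,-1],[0,0,-0.065,-0.042,-0.225,0,-1],[0,0,-0.07,-0.044,-0.24,0,-1],[0,0,-0.07,-0.044,-0.24,0,-1],[0,0,-0.07,-0.044,-0.24,0,-1],[0,0,-0.07,-0.044,-0.24,0,-1],[0,0,-0.07,-0.044,-0.24,0,-1]]]}}

```text
clock: 11.85
tcp_pos: [0.5046, -0.0327, 0.1693]
ee_rot: [[0.987, 0.162, -0.0], [0.162, -0.987, -0.0], [-0.0, 0.0, -1.0]]
ft_force: [-0.7, -0.6, -4.3]
width: 0.024
```

Call:
{"api": "jog_arm", "payload": {"series": [[[0,0,0,0,0,0.025,-1],[0,0,0,0,0,0.025,-1],[0,0,0,0,0,0.025,-1],[0,0,0,0,0,0.025,-1],[0,0,0,0,0,0.025,-1],[0,0,0,0,0,0.025,-1]]]}}

```text
clock: 12.35
tcp_pos: [0.505, -0.0321, 0.1455]
ee_rot: [[0.987, 0.163, 0.001], [0.163, -0.987, -0.0], [0.001, 0.0, -1.0]]
ft_force: [-0.5, -0.2, -3.9]
width: 0.0242
```

```bash
python3 st.py; python3 - <<'E'
from h import *
out=[]
s=observe();t=s["tcp_pos"];yaw=np.arctan2(s["ee_rot"][1,0],s["ee_rot"][0,0]);zt=t[2]-.033
for c in("top","scene"):
    im=grab_frame(c);cv2.imwrite(f"pics/{c}_b5.png",im[:,:,::-1]);im=im.copy()
    u,v=w2pix(c,[.504,-.03,.06])[0].astype(int);x0=u-50;y0=v-65
    k=4;cr=cv2.resize(np.ascontiguousarray(im[y0:y0+130,x0:x0+100]),None,fx=k,fy=k,interpolation=cv2.INTER_CUBIC)
    for P,col in((place(np.array([[a*.095,0,.095] for a in(-1,1)]),(.504,-.0305,np.radians(9.4))),(0,255,0)),
                 (place(np.vstack([box(.24,.084,.01,.01),[[.095,0,.01],[-.095,0,.01]]]),(t[0],t[1],yaw),zt),(0,0,255))):
        for q in w2pix(c,P): cv2.circle(cr,tuple(((q-[x0,y0]+.5)*k).astype(int)),3,col,1)
    out.append(cr)
save(np.hstack(out),"b5.png")
E
```

```text
12.35 [ 0.505  -0.0321  0.1455] yaw 9.37 z [ 1.4e-03 -2.0e-04 -1.0e+00] F [-0.5 -0.2 -3.9] M [ 0.01  0.04 -0.02] w 0.0242
```

View pics/b5.png

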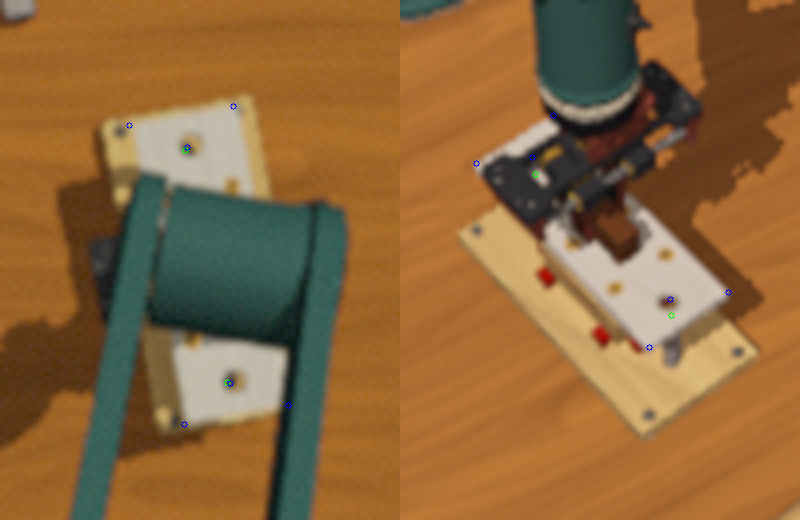

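```bash
python3 - <<'E'
from h import *
c="top";A=np.mean([grab_frame(c).astype(float) for _ in range(5)],0)
s=observe();t=s["tcp_pos"];print(t.round(4));yaw=np.arctan2(s["ee_rot"][1,0],s["ee_rot"][0,0]);zt=t[2]-.033
np.save("pics/topavg.npy",A)
ref=cv2.imread("pics/top0.png")[:,:,::-1].astype(float)
out=[]
for a in(1,-1):
    h=w2pix(c,place(np.array([[a*.095,0,.01]]),(t[0],t[1],yaw),zt))[0];pn=w2pix(c,place(np.array([[a*.095,0,.095]]),(.504,-.0305,np.radians(9.4))))[0]
    x0,y0=np.round(h).astype(int)-8
    row=[]
    for I in(A,ref):
        cr=I[y0:y0+17,x0:x0+18];row.append(cv2.resize(np.clip(cr,0,255).astype(np.uint8),None,fx=20,fy=20,interpolation=cv2.INTER_NEAREST))
        for q,col in((h,(0,0,255)),(pn,(0,255,0))): cv2.circle(row[-1],tuple(((q-[x0,y0]+.5)*20).astype(int)),4,col,-1)
    out.append(np.hstack(row)); print(a,"pred hole",h.round(2),"pin",pn.round(2),x0,y0)
    print(A[y0:y0+17,x0:x0+18].min(2).astype(int))
save(np.vstack(out)[:600],"b6.png")
E
```

```text
[ 0.5044 -0.0317  0.1448]
1 pred hole [331.24 194.56] pin [330.77 195.18] 323 187
[[122 128 135 141 146 150 155 160 162 163 164 166 170 172 172 172 171 173]
 [152 156 158 162 164 166 169 171 172 172 170 170 171 173 174 172 173 172]
 [166 168 168 170 171 170 171 172 173 173 171 169 170 172 173 172 173 172]
 [169 170 170 170 171 170 170 168 167 166 164 166 169 172 172 172 173 172]
 [169 170 170 169 170 170 167 156 146 140 144 151 163 170 172 172 173 172]
 [169 169 169 170 170 169 160 139 118 111 115 127 148 165 172 173 172 172]
 [169 169 169 170 171 167 151 119  92  89  94 107 134 162 171 173 172 172]
 [170 168 168 169 171 167 148 108  74  71  83 100 130 161 172 173 173 171]
 [170 169 169 169 171 169 153 114  75  65  80 107 138 162 171 172 173 172]
 [171 169 168 169 170 171 161 133 103  92 105 130 151 165 170 172 172 173]
 [170 169 169 169 170 172 168 156 143 138 146 156 164 166 170 172 172 173]
 [172 170 169 169 170 172 170 167 163 165 167 169 167 169 169 170 172 172]
 [169 168 169 170 170 171 172 171 170 171 173 172 168 168 169 170 173 173]
 [151 155 159 163 169 172 173 171 171 171 1
[... 890 characters left out ...]
138 164 170 170 170 169]
 [172 171 172 172 172 164 138 101  73  71  83 106 139 164 171 170 170 170]
 [171 172 171 171 172 168 156 132 111 109 116 129 152 167 171 170 168 170]
 [171 171 171 172 172 171 167 157 148 146 150 157 164 170 171 170 169 170]
 [172 170 171 172 172 172 170 169 166 166 168 170 171 171 171 170 170 170]
 [171 170 170 171 171 171 170 169 169 172 173 173 171 171 172 171 170 170]
 [172 171 172 172 172 172 171 170 171 170 174 172 170 169 168 166 165 162]
 [172 171 171 171 173 172 171 169 168 166 168 167 163 157 152 149 143 135]
 [172 172 168 167 167 165 164 161 156 153 150 143 136 128 121 115 107  96]
 [165 162 153 146 142 140 138 135 128 123 119 109  97  85  77  75  71  60]]
```

View pics/b6.png

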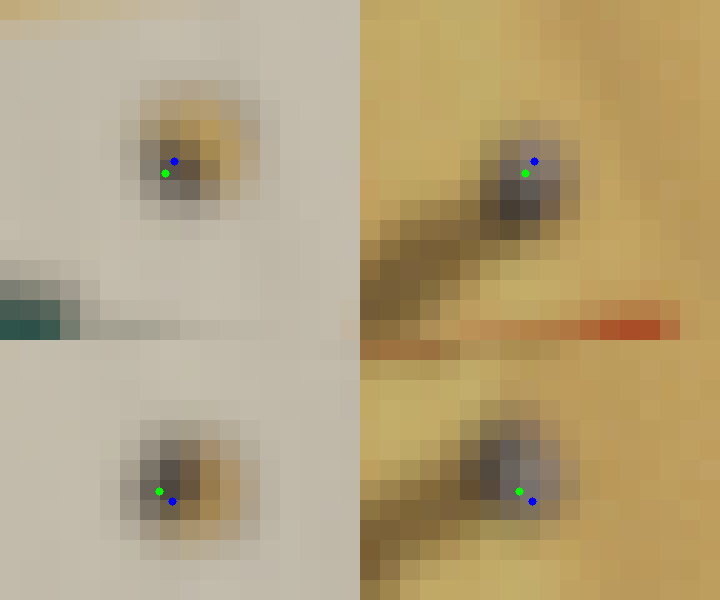

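```bash
cat > pins.py <<'E'
from h import *
th=np.linspace(0,2*np.pi,40,False);cir=lambda r,z,x:np.stack([x+r*np.cos(th),r*np.sin(th),0*th+z],1)
def alpha(pts,x0,y0,n,S=16):
    m=np.zeros((n*S,n*S),np.uint8);h=cv2.convexHull(((pts-[x0,y0]+.5)*S).astype(np.float32))
    cv2.fillConvexPoly(m,np.round(h-.5).astype(np.int32),255);return cv2.GaussianBlur(cv2.resize(m.astype(float)/255,(n,n),interpolation=cv2.INTER_AREA),(0,0),.8)
p=(.504,-.0305,np.radians(9.4))
for f in("top0","top_b3","scene0","scene_b3"):
    c=f.split("_")[0].rstrip("0");I=cv2.imread(f"pics/{f}.png")[:,:,::-1].astype(float)
    sat=(I.max(2)-I.min(2))/(I.max(2)+1)
    for a in(1,-1):
        P=np.vstack([cir(.008,.02,a*.095),cir(.008,.083,a*.095),cir(.003,.095,a*.095)]);q=w2pix(c,place(P,p));n=29
        x0,y0=np.round(q.mean(0)).astype(int)-14
        o=sat[y0:y0+n,x0:x0+n]
        win=cv2.dilate((alpha(q,x0,y0,n)>.05).astype(np.uint8),np.ones((5,5)))>0
        def f2(d):
            A=alpha(q+d,x0,y0,n);M=np.stack([A[win],np.ones(win.sum())],1);k=np.linalg.lstsq(M,o[win],rcond=None)[0];return M@k-o[win],k
        g=[(np.sum(f2(np.array([u,v]))[0]**2),u,v) for u in np.arange(-3,3.01,.125) for v in np.arange(-3,3.01,.125)]
        b=min(g);print(f,a,"pin shift px",b[1:],"rms",np.sqrt(b[0]/win.sum()).round(3),"gain",f2(np.array(b[1:]))[1].round(2))
E
python3 pins.py
```

```text
top0 1 pin shift px (np.float64(0.375), np.float64(-0.625)) rms 0.042 gain [-0.23  0.5 ]
top0 -1 pin shift px (np.float64(0.5), np.float64(-0.125)) rms 0.044 gain [-0.26  0.5 ]
top_b3 1 pin shift px (np.float64(0.5), np.float64(-0.75)) rms 0.042 gain [-0.22  0.49]
top_b3 -1 pin shift px (np.float64(0.375), np.float64(-0.25)) rms 0.04 gain [-0.33  0.54]
scene0 1 pin shift px (np.float64(0.25), np.float64(0.125)) rms 0.105 gain [-0.35  0.54]
scene0 -1 pin shift px (np.float64(0.0), np.float64(0.25)) rms 0.109 gain [-0.42  0.59]
scene_b3 1 pin shift px (np.float64(0.25), np.float64(0.125)) rms 0.111 gain [-0.37  0.54]
scene_b3 -1 pin shift px (np.float64(0.125), np.float64(0.375)) rms 0.076 gain [-0.42  0.6 ]
```

```bash
cat > holes.py <<'E'
from h import *
import io,contextlib
with contextlib.redirect_stdout(io.StringIO()): from pins import alpha,cir
def run(tcp,yaw,imgs,dz=.033):
    zt=tcp[2]-dz
    for c,I in imgs.items():
        o_=I.min(2)
        for a in((1,-1) if c=="top" else(1,)):
            q=w2pix(c,place(cir(.00925,.01,a*.095),(tcp[0],tcp[1],yaw),zt));n=21
            x0,y0=np.round(q.mean(0)).astype(int)-10;o=np.minimum(o_[y0:y0+n,x0:x0+n],175.)
            best=None
            for u in np.arange(-3,3.01,.125):
                for v in np.arange(-3,3.01,.125):
                    A=alpha(q+[u,v],x0,y0,n);win=cv2.dilate((alpha(q,x0,y0,n)>.05).astype(np.uint8),np.ones((5,5)))>0
                    M=np.stack([A[win],np.ones(win.sum())],1);k=np.linalg.lstsq(M,o[win],rcond=None)[0];e=np.mean((M@k-o[win])**2)
                    if best is None or e<best[0]: best=(e,u,v,k)
            print(c,a,"hole shift px",best[1:3],"rms",round(best[0]**.5,1),best[3].round())
if __name__=="__main__":
    s=observe();R=s["ee_rot"]
    im={c:np.mean([grab_frame(c).astype(float) for _ in range(4)],0) for c in("top","scene")}
    s=observe();print(s["clock"],s["tcp_pos"].round(4));run(s["tcp_pos"],np.arctan2(R[1,0],R[0,0]),im)
    # what 1 mm means in each camera
    for c in("top","scene"):
        b=w2pix(c,[.6,-.015,.12])[0];print(c,[(w2pix(c,np.array([.6,-.015,.12])+.001*np.eye(3)[i])[0]-b).round(3) for i in range(3)])
E
python3 holes.py
```

```text
13.1 [ 0.5043 -0.0317  0.1446]
top 1 hole shift px (np.float64(0.875), np.float64(-0.5)) rms 3.9 [-88. 172.]
top -1 hole shift px (np.float64(0.75), np.float64(-0.625)) rms 4.2 [-93. 173.]
scene 1 hole shift px (np.float64(-0.5), np.float64(0.875)) rms 9.3 [-101.  178.]
top [array([-0.006, -0.314]), array([-0.314,  0.006]), array([ 0.003, -0.019])]
scene [array([0.15 , 0.221]), array([ 0.262, -0.127]), array([-0.002, -0.162])]
```

Call:
{"api": "jog_arm", "payload": {"series": [[[0,0,0,0,-0.0035,0,-1],[0,0,0,0,-0.0035,0.005,-1],[0,0,0,0,-0.0035,0.01,-1],[0,0,0,0,-0.0035,0.015,-1],[0,0,0,0,-0.0035,0.02,-1],[0,0,0,0,-0.0035,0.02,-1],[0,0,0,0,-0.0035,0.02,-1],[0,0,0,0,-0.0035,0.02,-1]]]}}

```text
clock: 13.77
tcp_pos: [0.5038, -0.0283, 0.1246]
ee_rot: [[0.987, 0.163, -0.0], [0.163, -0.987, 0.0], [-0.0, -0.0, -1.0]]
ft_force: [-0.1, -0.7, -4.4]
width: 0.0238
```

```bash
python3 st.py; python3 holes.py; python3 - <<'E'
from h import *
A=np.mean([grab_frame("top").astype(float) for _ in range(6)],0);s=observe();t=s["tcp_pos"]
row=[]
for a in(1,-1):
    h=w2pix("top",place(np.array([[a*.095,0,.01]]),(t[0],t[1],np.radians(9.4)),t[2]-.033))[0];x0,y0=np.round(h).astype(int)-8
    row.append(cv2.resize(np.clip(A[y0:y0+17,x0:x0+18],0,255).astype(np.uint8),None,fx=22,fy=22,interpolation=cv2.INTER_CUBIC))
save(np.hstack(row),"b7.png")
E
```

```text
13.7667 [ 0.5038 -0.0283  0.1246] yaw 9.38 z [-2.e-04  1.e-04 -1.e+00] F [-0.1 -0.7 -4.4] M [0.07 0.05 0.01] w 0.0238
14.1667 [ 0.5039 -0.0283  0.1248]
top 1 hole shift px (np.float64(1.0), np.float64(-0.375)) rms 2.6 [-85. 171.]
top -1 hole shift px (np.float64(0.875), np.float64(-0.625)) rms 2.8 [-88. 172.]
scene 1 hole shift px (np.float64(-0.5), np.float64(0.875)) rms 6.6 [-76. 177.]
top [array([-0.006, -0.314]), array([-0.314,  0.006]), array([ 0.003, -0.019])]
scene [array([0.15 , 0.221]), array([ 0.262, -0.127]), array([-0.002, -0.162])]
```

View pics/b7.png

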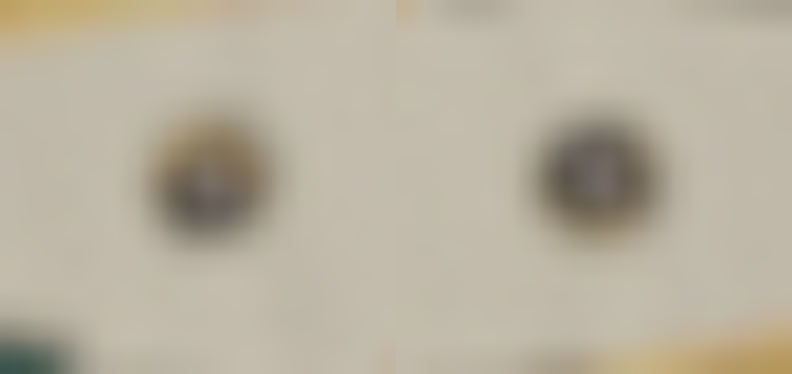

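Call:
{"api": "jog_arm", "payload": {"series": [[[0,0,0,0,0,0.003,-1],[0,0,0,0,0,0.006,-1],[0,0,0,0,0,0.008,-1],[0,0,0,0,0,0.01,-1],[0,0,0,0,0,0.012,-1],[0,0,0,0,0,0.014,-1],[0,0,0,0,0,0.014,-1],[0,0,0,0,0,0.014,-1]]]}}

```text
clock: 15.13
tcp_pos: [0.5037, -0.0283, 0.1105]
ee_rot: [[0.987, 0.163, -0.0], [0.163, -0.987, 0.0], [-0.0, -0.0, -1.0]]
ft_force: [1.2, -0.0, -4.8]
width: 0.0241
```

```bash
python3 st.py
```

```text
15.1333 [ 0.5037 -0.0283  0.1105] yaw 9.38 z [-4.e-04  2.e-04 -1.e+00] F [ 1.2 -0.  -4.8] M [-0.03  0.03 -0.  ] w 0.0241
```

Call:
{"api": "jog_arm", "payload": {"series": [[[0,0,0,0,0,0.003,-1],[0,0,0,0,0,0.006,-1],[0,0,0,0,0,0.009,-1],[0,0,0,0,0,0.012,-1],[0,0,0,0,0,0.015,-1],[0,0,0,0,0,0.018,-1],[0,0,0,0,0,0.018,-1],[0,0,0,0,0,0.018,-1]]]}}

```text
clock: 15.8
tcp_pos: [0.5036, -0.0282, 0.0924]
ee_rot: [[0.987, 0.163, -0.001], [0.163, -0.987, 0.0], [-0.001, -0.0, -1.0]]
ft_force: [-1.2, -0.3, -4.9]
width: 0.024
```

```bash
python3 st.py
```

```text
15.8 [ 0.5036 -0.0282  0.0924] yaw 9.39 z [-6.e-04  2.e-04 -1.e+00] F [-1.2 -0.3 -4.9] M [ 0.05 -0.02  0.05] w 0.024
```

Call:
{"api": "jog_arm", "payload": {"series": [[[0,0,0,0,0,0.001,-1],[0,0,0,0,0,0.002,-1],[0,0,0,0,0,0.003,-1],[0,0,0,0,0,0.0035,-1],[0,0,0,0,0,0.0035,-1],[0,0,0,0,0,0.0035,-1],[0,0,0,0,0,0.0035,-1]]]}}

```text
clock: 16.38
tcp_pos: [0.5038, -0.0283, 0.0892]
ee_rot: [[0.987, 0.163, 0.0], [0.163, -0.987, 0.0], [0.0, -0.0, -1.0]]
ft_force: [-0.5, 0.0, -4.1]
width: 0.0236
```

```bash
python3 st.py
```

```text
16.3833 [ 0.5038 -0.0283  0.0892] yaw 9.39 z [ 1.e-04  1.e-04 -1.e+00] F [-0.5  0.  -4.1] M [0.05 0.03 0.07] w 0.0236
```

Call:
{"api": "jog_arm", "payload": {"series": [[[0,0,0,0,0,0.0005,-1],[0,0,0,0,0,0.001,-1],[0,0,0,0,0,0.001,-1],[0,0,0,0,0,0.001,-1],[0,0,0,0,0,0.001,-1]]]}}

```text
clock: 16.8
tcp_pos: [0.5039, -0.0283, 0.0885]
ee_rot: [[0.987, 0.163, 0.0], [0.163, -0.987, 0.0], [0.0, 0.0, -1.0]]
ft_force: [-1.4, 0.6, 4.2]
width: 0.024
```

```bash
python3 st.py
```

```text
16.8 [ 0.5039 -0.0283  0.0885] yaw 9.38 z [ 4.e-04  0.e+00 -1.e+00] F [-1.4  0.6  4.2] M [0.17 0.45 0.01] w 0.024
```

Call:
{"api": "jog_arm", "payload": {"series": [[[0,0,0,0,0,0,-1],[0,0,0,0,0,0,-1],[0,0,0,0,0,0,1],[0,0,0,0,0,0,1],[0,0,0,0,0,0,1],[0,0,0,0,0,0,1],[0,0,0,0,0,0,1],[0,0,0,0,0,0,1],[0,0,0,0,0,0,1],[0,0,0,0,0,0,1]]]}}

```text
clock: 17.63
tcp_pos: [0.5038, -0.0283, 0.0881]
ee_rot: [[0.987, 0.163, -0.0], [0.163, -0.987, 0.0], [-0.0, -0.0, -1.0]]
ft_force: [-0.5, 0.4, 1.0]
width: 0.0737
```

Call:
{"api": "jog_arm", "payload": {"series": [[[0,0,0,0,0,-0.02,1],[0,0,0,0,0,-0.05,1],[0,0,0,0,0,-0.08,1],[0,0,0,0,0,-0.11,1],[0,0,0,0,0.04,-0.12,1],[0,0,0,0,0.08,-0.12,1],[0,0,0,0,0.12,-0.12,1],[0,0,0,-0.03,0.16,-0.12,1],[0,0,0,-0.05,0.2,-0.12,1],[0,0,0,-0.05,0.22,-0.12,1],[0,0,0,-0.05,0.22,-0.12,1],[0,0,0,-0.05,0.22,-0.12,1]]]}}

```text
clock: 18.63
tcp_pos: [0.4901, -0.255, 0.208]
ee_rot: [[0.987, 0.16, 0.0], [0.16, -0.987, 0.0], [0.0, -0.0, -1.0]]
ft_force: [0.2, 0.5, -0.6]
width: 0.0878
```

```bash
python3 st.py; python3 - <<'E'
from h import *
out=[]
for c in("top","scene"):
    im=grab_frame(c).copy()
    u,v=w2pix(c,[.504,-.03,.06])[0].astype(int);x0=u-50;y0=v-65;k=4
    cr=cv2.resize(np.ascontiguousarray(im[y0:y0+130,x0:x0+100]),None,fx=k,fy=k,interpolation=cv2.INTER_CUBIC)
    for q in w2pix(c,place(np.vstack([box(.24,.084,.01,.01),[[.095,0,.01],[-.095,0,.01]]]),(.504,-.0305,np.radians(9.4)),.056)): cv2.circle(cr,tuple(((q-[x0,y0]+.5)*k).astype(int)),3,(0,0,255),1)
    out.append(cr)
save(np.hstack(out),"b8.png")
E
```

```text
18.6333 [ 0.4901 -0.255   0.208 ] yaw 9.2 z [ 2.e-04  2.e-04 -1.e+00] F [ 0.2  0.5 -0.6] M [ 0.03  0.02 -0.04] w 0.0878
```

View pics/b8.png

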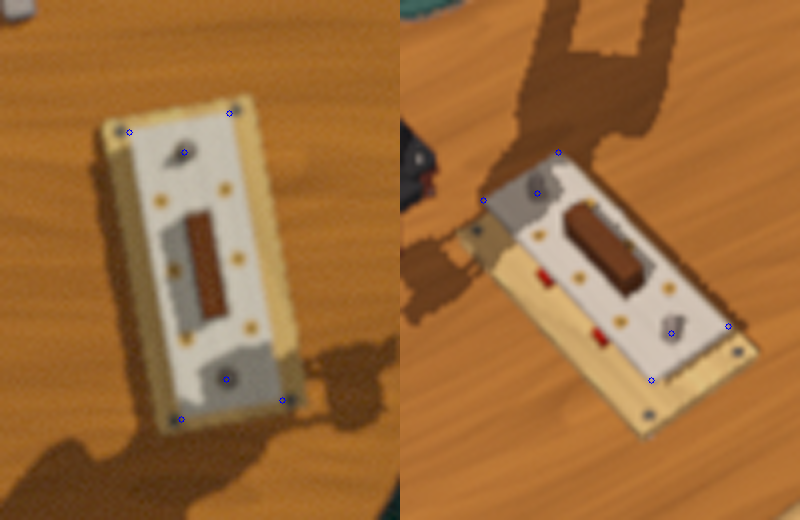

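The picture shows the template lying flat over both pins. Pin tips stick up through the holes at crop (183,150)/(227,378) in the top view and (537,190)/(673,325) in the scene view, and the outline matches the home height. The arm is clear, so I'm handing in.

```bash
python3 - <<'E'
from cell import *
print(observe()["clock"]);print(job_done())
E
```

```text
18.7333
the job is handed in; nothing more can be done
None
```

The blank is in the nest and the template is fully home over both pins. I handed the job in at 18.7 s of the 67 s allowed; no verdict came back.

- **Blank:** I gripped it across its 50 mm width, set it down between the stops and let go. It met no resistance on the way down, and a picture afterwards showed it flat between the stops.
- **Template:** I gripped it by the bar and held it above the pins. The top view showed it about 2–3 mm off to one side, so I shifted it 3.5 mm. Looking again with the plate just over the pin tips, both tips were centred in the holes to about 0.3 mm.
- **Lowering:** It went down level, with side force under 1.5 N, and carried its full weight until it touched the blank. At contact it pressed with about 8.5 N. The underside was then about 55.5 mm above the table by the arm's own reading, against 56 mm when home. I opened the fingers only after that.
- **Last check:** Both cameras show the plate flat, with a pin through each hole and the arm clear of it. I never moved near the tin, hammer or brush pot, but I did not re-measure where they stand.
- **Disagreements:** The two cameras differed by 2–4 mm in absolute position. While the template hovered, the scene camera put the sideways error at about 3.6 mm and the top camera about 1.6 mm. I settled it with the close look of pin against hole from above. The network also missed the blank in one top picture while the arm hid part of it.

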